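Angle a spare rail past a post into its bay

TASK

Put the loose aluminium rail away in the low three-sided bay on the worktop, using only pushes with the fingertips: nudge its left end in behind the post that stands in the bay's mouth, then push its right end in, so that the whole rail lies inside the bay, flat against the back wall. Do not grip or lift the rail, let it lie flat on the worktop all the time, leave the bottle, the cup and the carton where they stand, and take the hand away at the end.

Things in the scene. Friction and masses are not known exactly. Their poses are not given: they have to be found in the camera images.
- rail: the loose rail: a straight square-edged aluminium bar, 200 mm long, 22 mm wide, 24 mm high, about 0.25 kg, a row of dark slots on top, a grey cap on each end. It lies on the worktop in front of the bay and slides there with ordinary friction. Origin at the centre of its underside; y along its length (towards its left end), x across it (towards the bay), z up.
- rail_left_end (a point): centre of the end face of the rail's left end (left as seen from the robot), 12 mm above the worktop
- rail_right_end (a point): centre of the end face of the rail's right end, 12 mm above the worktop
- bay: fixed bay: three aluminium walls 26 mm high, 6 thick, no floor, open to the robot. Origin on the worktop, middle of the back wall's inner face; x horizontal, from the mouth into the back wall; y along that wall to the left; z up. Side walls: inner faces at y = -120 and +120 mm, reaching forward to x = -50. A rail against the back wall has its centre at x = -11.
- post: fixed upright steel pin, 20 mm diameter, 60 high, black rubber cap, in front of the bay's left half: in the bay's frame at x = -70 mm, y = +28 to +52. The rail is too long to go straight in between it and the right side wall; 60 mm are free between it and the back wall. Origin on its axis, on the worktop; axes as the bay's.
- dropper_bottle: bystander: brown dropper bottle, 33 mm in diameter, 102 mm high, behind the back wall; origin at the centre of its underside
- sample_cup: bystander: lidded sample cup with yellow lid, 58 mm in diameter, 63 mm high, left of the bay; origin at the centre of its underside
- tablet_carton: bystander: small carton, 48 x 98 x 66 mm high, behind the right of the bay; origin at the centre of its underside
There are look-alikes about, which are no part of the job. There is more than one size of the post; the one meant has the size given above.

How it is judged:
On the way:
1. the rail's left end is in the bay behind the post while its right end is still out in front of the mouth (x of rail_left_end in the frame of bay above -0.06 m and y of rail_left_end in the frame of post above 0 m and x of rail_right_end in the frame of bay below -0.06 m), for 0.1 s.
At the end, for the whole second after the job is handed in: The rail lies flat on the worktop and at rest inside the bay, between the side walls, with at most 7 mm of gap to the back wall at either end (x of each of rail_left_end, rail_right_end in the frame of bay above -0.018 m and y of rail_left_end in the frame of bay below 0.123 m and y of rail_right_end in the frame of bay above -0.123 m and height (world z) of rail below 0.005 m and angle between rail's own z axis and vertical below 0.08 rad and linear speed of rail below 0.01 m/s); the robot touches nothing.
It fails at once if the rail is lifted (any part of its underside more than about 10 mm up) or tipped (height (world z) of rail above 0.01 m or height (world z) of any of rail_left_end, rail_right_end above 0.022 m or angle between rail's own z axis and vertical above 0.3 rad).
It fails at once if the dropper bottle is moved more than 20 mm or knocked over (distance of dropper_bottle from where it was at the start of the episode above 0.02 m or angle between dropper_bottle's own z axis and vertical above 0.3 rad).
It fails at once if the sample cup is moved more than 20 mm or knocked over (distance of sample_cup from where it was at the start of the episode above 0.02 m or angle between sample_cup's own z axis and vertical above 0.3 rad).
It fails at once if the tablet carton is moved more than 20 mm or knocked over (distance of tablet_carton from where it was at the start of the episode above 0.02 m or angle between tablet_carton's own z axis and vertical above 0.3 rad).
It also fails if it takes over 72 s, if anything falls off the work surface, if the arm or the gripper's body presses on something with over 40 N, if the wrist force passes 120 N, or if a joint passes its speed limit or range.

ROBOT

A 7-joint arm with a two-finger parallel gripper is mounted at the origin on a cart in front of the work surface, level with it; the furniture and walls round the work are solid. World frame = base frame: x ahead of the robot, y to its left, z up, the work surface at z = 0. Lengths are in m, angles in rad, forces in N, time in s.
With the tool pointing down it reaches from about 0.4 to 0.85 m from the base axis. Payload 4.4 kg.
Tool frame: the origin (TCP) lies midway between the tips of the shut fingers; the grasp point (between the pads) lies 19 mm behind it; y points along the fingers, x is the direction in which the jaws open and shut, and the axes are right-handed (so a half turn about y gives the same grasp; the last joint's range is limited). The gripper opens to 94 mm and grips with 3 to 60 N. Pads are 16 mm wide; open, the fingers measure 119 mm over their backs; the gripper's body (75 mm by 177 mm) begins 78 mm behind the grasp point.
Start: joints at [1.12, 0.628, 0.038, 1.517, -0.027, 0.996, -0.02], TCP at [0.244, -0.602, 0.205] pointing down, gripper open.
Joint ranges: [-3.06, 3.06], [-0.37, 2.12], [-1.25, 1.32], [0.18, 2.47], [-1.1, 4.24], [0.23, 1.98], [-2.94, 2.94]. Speed limits (rad/s): [2.57, 2.57, 3.14, 3.14, 3.14, 3.14, 3.14].

INTERFACE

Orientations are given as a rotation vector (axis times angle).
In Python, from bench import robot gives the robot as it stands.
- The arm moves only by the tool jog_arm, never from a script. Its argument "plan" is a list of rows, each an object of numbers: "dx", "dy", "dz": the shift along the tool's x, y, z in cm; "ax", "ay", "az": the turn, a rotation vector about the tool's x, y, z in degrees; "grip": the gripper's target within -1 to 1 (shut at 1, half-way at 0, fully open at -1). In form: [{"dx": .., "dy": .., "dz": .., "ax": .., "ay": .., "az": .., "grip": ..}, ...]. A call has 1 to 8 rows; each row is the pose to reach, as a shift and turn from the pose commanded when the call began, along the tool's axes at that moment; what a row does not reach only later rows make up. A row lasts 1/10 s, in which the tool goes at most 50 mm and 8.59 degrees, less where a joint would pass 70% of its speed; a pose out of reach is approached as far as the arm can. A call with a gripper value outside its range is refused whole. The fingers move at their own pace and stop on an object; "grip_force" is the grip in N (left out, the last holds). Time passes only in rows, so rows that repeat a pose let the fingers close. It gives the time, the measured TCP pose, the force and the opening at its end, in the units of the state.
- robot.read_state(): the state, without advancing time (a new reading comes with each control period).
- robot.get_image(name): name is "scene" or "side" or "wrist"; returns (picture, depth): 400x640x3 uint8, red, green, blue; 400x640 float32, m along the optical axis (not along the pixel's ray), 0 where there is no reading.
- robot.camera_params(name): a dict with "fx", "fy", "cx", "cy" (pixels), "camera_from_world" (4x4, takes a point from world to camera coordinates); the wrist camera has in their place "hand_eye" (4x4, takes a point from camera to tool coordinates, whose origin is the TCP and whose axes are the tool frame's). Camera axes: x right, y down, z forward; pixel columns grow to the right and rows downward; lengths in m; the calibration is good to about 2 mm. A picture is of the moment at which its call begins: read the wrist's pose just before it. camera_params takes no time and is no camera call.
- robot.finish_job(): hands the job in, once; it reports no verdict.
The state is a dict: "t": time; "q": joint angles; "qvel": joint speeds; "tau": joint torques, N m; "ee_pos": TCP position; "ee_rot": TCP orientation; "force": force on the tool from outside, world axes, zero at the start; "moment": the same for the moment, N m; "finger_gap": finger opening in m.
Only numpy, scipy, OpenCV 4.12 (cv2) and the standard library are available. Lean on these libraries where they do the work, as an engineer would, in place of code of your own. Each camera call takes 0.05 s, during which the arm holds its last target.

## Working session

There is one attempt and no reset: what is moved stays moved. The work goes in short steps, Python scripts to look and compute and a tool call to move; the robot and the scene stay as the last step left them, time stands still between calls to the robot, and variables do not carry over. Pictures are saved under pics/ and viewed, and the job is handed in when it is done.

Besides the shell and the picture viewer there is one more tool, called after ">>>" as name(argument=value, ...) on one line, values as JSON. jog_arm: Moves the arm, as the interface text tells. Its arguments: {"type":"object","properties":{"plan":{"type":"array","items":{"type":"object","properties":{"dx":{"type":"number"},"dy":{"type":"number"},"dz":{"type":"number"},"ax":{"type":"number"},"ay":{"type":"number"},"az":{"type":"number"},"grip":{"type":"number"}}}},"grip_force":{"type":"number"}},"required":["plan"]}

```bash
mkdir -p pics; ls
python3 - <<'E'
from bench import robot
import cv2
s=robot.read_state();print(s)
for n in("scene","side"):
    im,d=robot.get_image(n);cv2.imwrite(f"pics/{n}0.png",im[:,:,::-1]);print(robot.camera_params(n))
    import numpy as np;np.save(f"{n}0d.npy",d);np.save(f"{n}0.npy",im)
print(robot.camera_params("wrist"))
E
```

```text
pics
{'t': 0.0, 'q': array([ 1.12019534,  0.62933084,  0.03841177,  1.51837667, -0.02697674,
        0.99629975, -0.02001608]), 'qvel': array([-2.79271729e-04, -1.94843872e-04,  5.72265863e-05,  9.41772282e-04,
        1.34033552e-03, -1.21054914e-03, -2.63641843e-04]), 'tau': array([-8.91685522e-04, -5.49732792e+01,  1.14368141e+00, -1.86633271e+01,
       -5.21922146e-02,  2.37548305e-02,  1.48275853e-04]), 'ee_pos': array([ 0.24377502, -0.60182416,  0.20456073]), 'ee_rot': array([-1.3659672 ,  0.92239816, -0.91978076]), 'force': array([-0.62347255,  0.69176773,  0.42827097]), 'moment': array([ 0.00672373, -0.03067635, -0.02260085]), 'finger_gap': 0.0941930251445144}
{'fx': 428.2415747070882, 'fy': 428.2415747070882, 'cx': 324.29638190810385, 'cy': 205.08554296078935, 'camera_from_world': array([[-0.71133513, -0.7025496 ,  0.02064926,  0.5496389 ],
       [-0.42894575,  0.41066143, -0.80458855,  0.22003816],
       [ 0.55678351, -0.58118951, -0.59347356,  0.7476849 ],
       [ 0.        ,  0.        ,  0.        ,  1.        ]])}
{'fx': 503.9324312779757, 'fy': 503.9324312779757, 'cx': 314.09011157520206, 'cy': 201.42694994271756, 'camera_from_world': array([[-0.8845758 , -0.46577488,  0.024071  ,  0.62760802],
       [-0.25133588,  0.43257723, -0.86585635,  0.12357536],
       [ 0.39288157, -0.77196548, -0.49971329,  1.24829505],
       [ 0.        ,  0.        ,  0.        ,  1.        ]])}
{'fx': 321.927794459432, 'fy': 321.927794459432, 'cx': 324.44039179542017, 'cy': 202.71687071573353, 'hand_eye': array([[ 9.99999829e-01, -4.18588426e-04, -4.08266227e-04,
         2.21901713e-04],
       [ 2.70386197e-04, -2.88052681e-01,  9.57614526e-01,
        -1.78556666e-01],
       [-5.18448539e-04, -9.57614472e-01, -2.88052519e-01,
         8.50096189e-02],
       [ 0.00000000e+00,  0.00000000e+00,  0.00000000e+00,
         1.00000000e+00]])}
```

View pics/scene0.png

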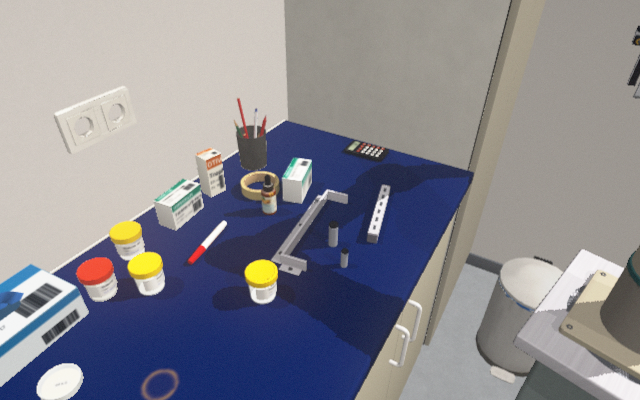

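View pics/side0.png

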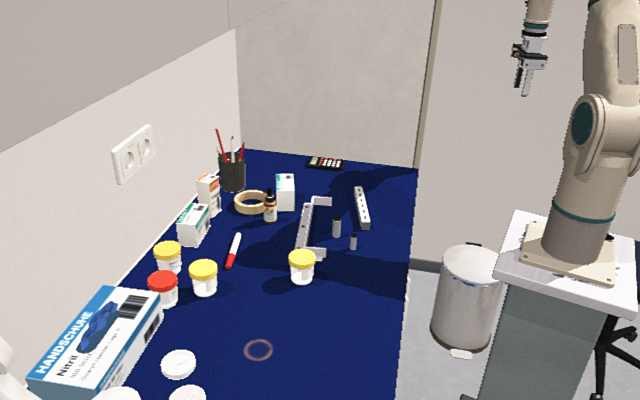

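```bash
cat > h.py <<'E'
import numpy as np,cv2
from bench import robot
from scipy.spatial.transform import Rotation as R
P={n:robot.camera_params(n) for n in("scene","side")}
def ray(n,u,v):
    p=P[n];T=np.linalg.inv(p["camera_from_world"]);d=np.array([(u-p["cx"])/p["fx"],(v-p["cy"])/p["fy"],1.])
    return T[:3,3],T[:3,:3]@d
def onz(n,u,v,z):
    o,d=ray(n,u,v);return o+d*(z-o[2])/d[2]
def dp(n,u,v,D):
    o,d=ray(n,u,v);return o+d*D[v,u]
def cloud(n,D):
    v,u=np.mgrid[:400,:640];p=P[n];T=np.linalg.inv(p["camera_from_world"])
    c=np.stack([(u-p["cx"])/p["fx"]*D,(v-p["cy"])/p["fy"]*D,D],-1)
    return c@T[:3,:3].T+T[:3,3]
E
python3 - <<'E'
from h import *
for n in("scene","side"):
    im=np.load(n+"0.npy");D=np.load(n+"0d.npy")
    W=cloud(n,D)
    c=(slice(150,310),slice(220,420)) if n=="scene" else (slice(160,290),slice(230,390))
    x=im[c];cv2.imwrite(f"pics/{n}_crop.png",cv2.resize(x,None,fx=4,fy=4,interpolation=cv2.INTER_CUBIC)[:600 if 0 else None,:,::-1])
    for u,v in ([(470,180),(380,350),(340,130),(450,130),(440,60),(510,130)] if n=="scene" else [(413,180),(395,390),(350,100),(420,120),(480,200)]): print(n,u,v,W[v,u].round(3))
    # topdown map of z
    m=D>0
    X=W[m]; C=im[m]
    s=(X[:,2]<.3)&(X[:,2]>-.02)
    X=X[s];C=C[s]
    o=np.argsort(X[:,2]);X=X[o];C=C[o]
    img=np.zeros((600,800,3),np.uint8)
    # x .35..0.95 up, y left
    r=((0.95-X[:,0])*1000).astype(int);k=((0.4-X[:,1])*1000).astype(int)
    ok=(r>=0)&(r<600)&(k>=0)&(k<800)
    for i in np.flatnonzero(ok): img[r[i]:r[i]+3,k[i]:k[i]+3]=C[i][::-1]
    cv2.imwrite(f"pics/{n}_top.png",img)
E
```

```text
scene 470 180 [ 0.458 -0.235 -0.007]
scene 380 350 [ 0.303  0.339 -0.023]
scene 340 130 [ 0.878 -0.176  0.006]
scene 450 130 [ 0.557 -0.26   0.095]
scene 440 60 [ 0.614 -0.243  0.272]
scene 510 130 [ 0.632 -0.936 -0.162]
side 413 180 [ 0.456 -0.178 -0.002]
side 395 390 [ 0.234  0.601 -0.005]
side 350 100 [ 0.702 -0.218  0.2  ]
side 420 120 [ 0.487 -0.281  0.156]
side 480 200 [ 0.34  -1.005 -0.45 ]
```

View pics/scene_top.png

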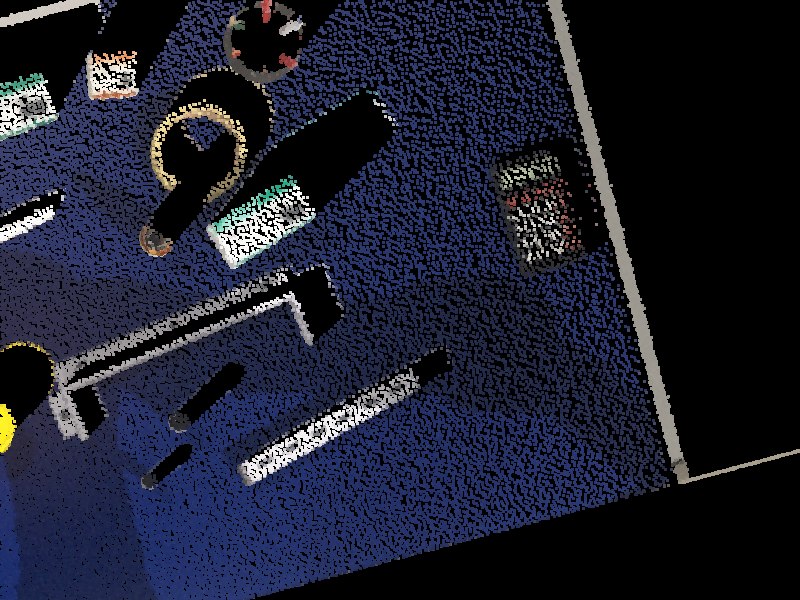

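View pics/side_top.png

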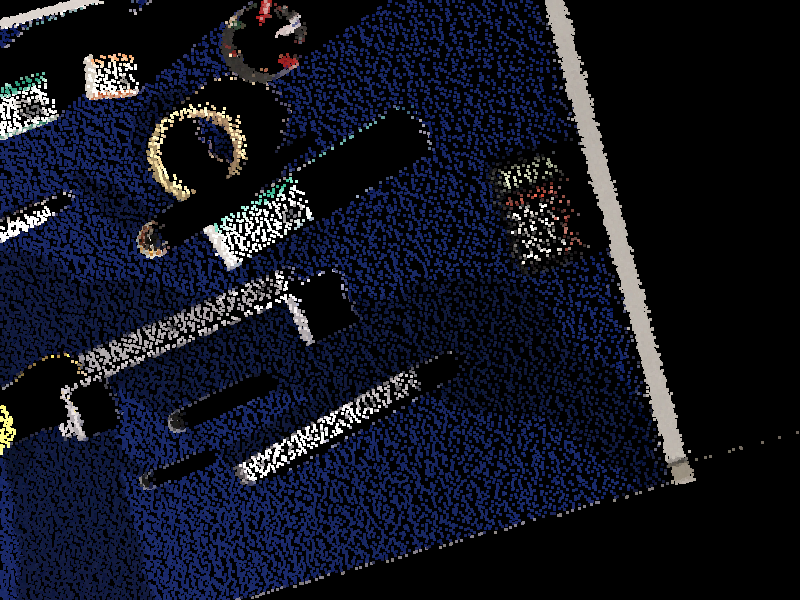

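View pics/scene_crop.png

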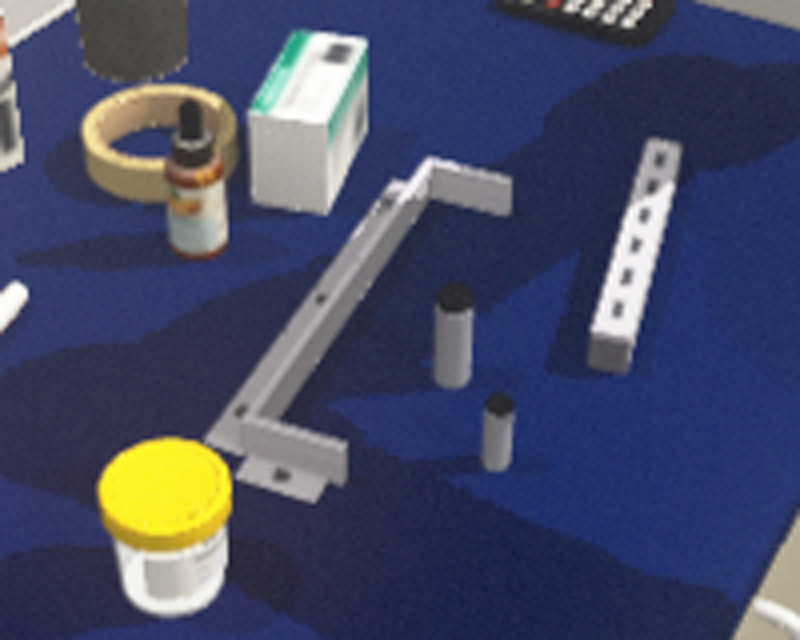

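```bash
cat >> h.py <<'E'
def cam2(names=("scene","side"),save=None):
    out={}
    for n in names:
        im,D=robot.get_image(n);out[n]=(im,D,cloud(n,D))
        if save: cv2.imwrite(f"pics/{n}_{save}.png",im[:,:,::-1])
    return out
E
python3 - <<'E'
from h import *
def k2(k,r): return np.array([.95-r/1000,.4-k/1000])
for n in("scene","side"):
    im=np.load(n+"0.npy");D=np.load(n+"0d.npy");W=cloud(n,D).reshape(-1,3)
    k=(.4-W[:,1])*1000;r=(.95-W[:,0])*1000;z=W[:,2]
    def sel(k0,k1,r0,r1,z0,z1): return W[(k>k0)&(k<k1)&(r>r0)&(r<r1)&(z>z0)&(z<z1)]
    a=sel(220,470,340,500,.02,.035)
    print(n,"rail n",len(a),"z",np.median(a[:,2]))
    b=cv2.minAreaRect((a[:,:2]*1000).astype(np.float32));print(b, (cv2.boxPoints(b)/1000).round(4).tolist())
    p=sel(160,195,395,435,.05,.07);print("post",len(p),p.mean(0).round(4),p.min(0).round(3),p.max(0).round(3), cv2.minEnclosingCircle((p[:,:2]*1000).astype(np.float32)))
    p=sel(135,160,460,495,.01,.07);print("small",p.max(0).round(3),p[p[:,2]>p[:,2].max()-.006].mean(0))
    # walls top
    w=sel(55,325,265,440,.0225,.03)
    b=cv2.minAreaRect((w[:,:2]*1000).astype(np.float32));print("walls",len(w),b,(cv2.boxPoints(b)).round(1).tolist())
    img=np.zeros((600,800,3),np.uint8)
    for q in W[(z>.004)&(z<.08)]:
        rr=int((.70-q[0])*2500);kk=int((.36-q[1])*2500)
        if 0<=rr<600 and 0<=kk<800:
            c=(0,255,0) if .022<q[2]<.03 else ((0,0,255) if q[2]>.03 else (150,150,0))
            cv2.circle(img,(kk,rr),1,c,-1)
    cv2.imwrite(f"pics/{n}_z.png",img)
E
```

```text
scene rail n 501 z 0.02248379278810997
((555.6828002929688, 88.23394012451172), (93.81106567382812, 199.4590301513672), 29.408254623413086) [[0.4659000039100647, 0.15209999680519104], [0.5637999773025513, -0.021700000390410423], [0.6455000042915344, 0.024399999529123306], [0.5475999712944031, 0.1981000006198883]]
post 63 [0.5283 0.2225 0.0557] [0.52  0.212 0.05 ] [0.539 0.231 0.06 ] ((529.6590576171875, 221.101806640625), 9.840883255004883)
small [0.476 0.258 0.044] [0.46981642 0.25178548 0.04095057]
walls 334 ((543.4217529296875, 195.88653564453125), (147.60548400878906, 253.61221313476562), 22.37337303161621) [[426.8999938964844, 285.1000061035156], [523.4000244140625, 50.5], [659.9000244140625, 106.69999694824219], [563.4000244140625, 341.20001220703125]]
side rail n 274 z 0.021912853868468973
((554.3923950195312, 90.49655151367188), (94.55824279785156, 203.62274169921875), 30.47635269165039) [[0.4620000123977661, 0.1543000042438507], [0.5652999877929688, -0.021199999377131462], [0.6467999815940857, 0.02669999934732914], [0.5435000061988831, 0.2021999955177307]]
post 36 [0.5288 0.2234 0.055 ] [0.522 0.214 0.05 ] [0.538 0.232 0.06 ] ((528.9508056640625, 221.8798370361328), 10.627326965332031)
small [0.478 0.261 0.045] [0.46955963 0.25297211 0.04176919]
walls 198 ((597.9265747070312, 207.93923950195312), (261.73797607421875, 173.16024780273438), 89.26048278808594) [[509.70001220703125, 78.19999694824219], [682.7999877929688, 76.0], [686.2000122070312, 337.70001220703125], [513.0, 339.8999938964844]]
```

View pics/scene_z.png

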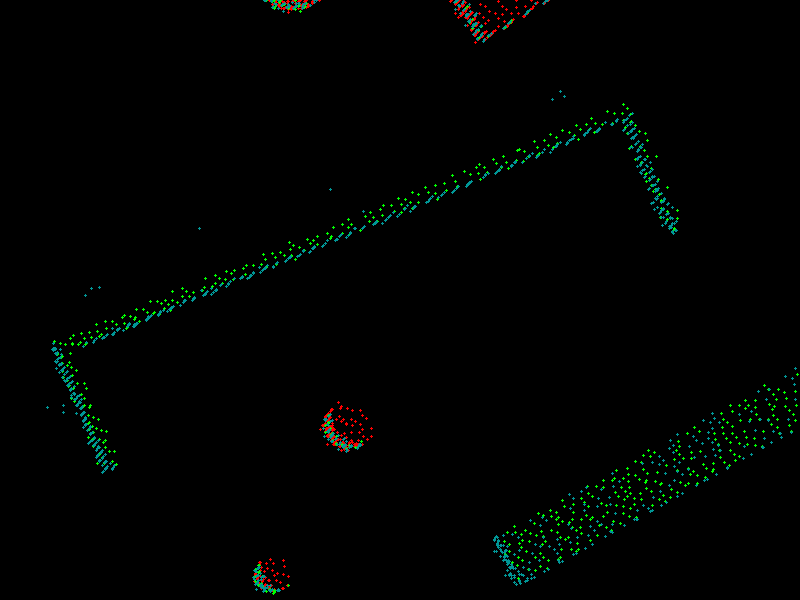

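View pics/side_z.png

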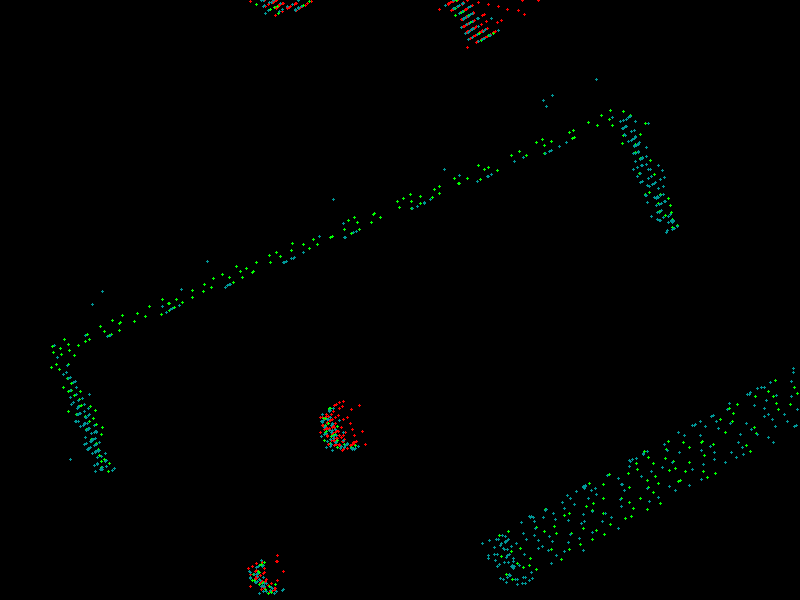

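```bash
cat >> h.py <<'E'
def fitbay(W):
    pass
E
python3 - <<'E'
from h import *
from scipy.optimize import least_squares
im=np.load("scene0.npy");W=cloud("scene",np.load("scene0d.npy")).reshape(-1,3)
ey=np.array([-.381,.925]);ex=np.array([.925,.381]);o=np.array([.6085,.211])
for it in range(3):
    b=np.c_[(W[:,:2]-o)@ex,(W[:,:2]-o)@ey,W[:,2]]
    s=b[(abs(b[:,0])<.008)&(abs(b[:,1])<.105)&(b[:,2]>.006)&(b[:,2]<.02)]
    c=np.polyfit(s[:,1],s[:,0],1);print(len(s),c, (s[:,0]-np.polyval(c,s[:,1])).std())
    o=o+ex*c[1];a=np.arctan(c[0]);r=np.array([[np.cos(a),np.sin(a)],[-np.sin(a),np.cos(a)]])
    ey=ey*np.cos(a)+ex*np.sin(a);ex=np.array([ey[1],-ey[0]])
b=np.c_[(W[:,:2]-o)@ex,(W[:,:2]-o)@ey,W[:,2]]
for z0,z1 in((.006,.02),(.022,.03)):
  for lo,hi in((-.145,-.105),(.1,.145)):
    s=b[(b[:,0]<-.01)&(b[:,0]>-.06)&(b[:,1]>lo)&(b[:,1]<hi)&(b[:,2]>z0)&(b[:,2]<z1)]
    print("side",z0,len(s),np.percentile(s[:,1],[3,50,97]).round(4),s[:,0].min())
print("o",o,"yaw",np.degrees(np.arctan2(ex[1],ex[0])))
p=np.array([.5290,.2215]);print("post",(p-o)@ex,(p-o)@ey)
R_=R.from_rotvec(robot.read_state()["ee_rot"]).as_matrix();print(R_.round(3))
E
```

```text
189 [-0.00744474  0.00187474] 0.000528521037692878
189 [-5.23061396e-07 -1.46977865e-06] 0.0005285063908634231
189 [-3.67498582e-11  1.15550801e-09] 0.0005285063908633508
side 0.006 80 [-0.1127 -0.1102 -0.1073] -0.04971114999099565
side 0.006 93 [0.1332 0.1357 0.1375] -0.05010581463239443
side 0.022 31 [-0.1156 -0.1108 -0.1079] -0.0491623634176169
side 0.022 52 [0.13   0.1345 0.1373] -0.04983559997831235
o [0.61023278 0.21171371] yaw 22.81293974292159
post -0.07111195178914136 0.04053256669796106
[[ 0.375 -0.001  0.927]
 [-0.927  0.002  0.375]
 [-0.002 -1.    -0.   ]]
```

```bash
cat >> h.py <<'E'
YAW=np.radians(22.6)
EX=np.array([np.cos(YAW),np.sin(YAW)]);EY=np.array([-EX[1],EX[0]]);O=np.array([.6065,.2206])
def tobay(w): return np.c_[(np.atleast_2d(w)[:,:2]-O)@EX,(np.atleast_2d(w)[:,:2]-O)@EY]
def rail(Ws,box=None,verbose=True):
    # top points, bay frame; box = polygon limits (x0,x1,y0,y1)
    out=[]
    for n,W in Ws.items():
        W=W.reshape(-1,3);b=tobay(W);z=W[:,2]
        x0,x1,y0,y1=box or (-.3,-.06,-.3,.02)
        s=b[(z>.0195)&(z<.0285)&(b[:,0]>x0)&(b[:,0]<x1)&(b[:,1]>y0)&(b[:,1]<y1)]
        # exclude walls & post
        s=s[~((s[:,0]>-.053)&((s[:,1]<-.116)|(s[:,1]>.116)))&~(s[:,0]>-.001)&(np.hypot(s[:,0]+.071,s[:,1]-.031)>.014)]
        if len(s)<20: print(n,"few",len(s));continue
        c=np.median(s,0)
        for _ in range(5):
            q=s[np.hypot(*(s-c).T)<.125]
            if len(q)<10:break
            vx,vy,cx,cy=cv2.fitLine(q.astype(np.float32),cv2.DIST_HUBER,0,.001,.001).ravel()
            d=np.array([vx,vy]);d*=np.sign(d[1]);nn=np.array([d[1],-d[0]])
            t=(q-[cx,cy])@d;w=(q-[cx,cy])@nn;k=abs(w)<.016
            c=np.array([cx,cy])+d*(np.percentile(t[k],1)+np.percentile(t[k],99))/2+nn*(np.percentile(w[k],2)+np.percentile(w[k],98))/2
        L=np.percentile(t[k],99)-np.percentile(t[k],1);wd=np.percentile(w[k],98)-np.percentile(w[k],2)
        l=c+d*.1;r=c-d*.1
        print(n,len(q),"len %.3f wid %.3f theta %.1f"%(L,wd,np.degrees(np.arctan2(d[0],d[1]))),"c",c.round(4),"left",l.round(4),"right",r.round(4))
        out.append((c,d))
    return out
def bay2world(x,y): return O+x*EX+y*EY
def st():
    s=robot.read_state();Rm=R.from_rotvec(s["ee_rot"]).as_matrix()
    print("t %.2f"%s["t"],"w",s["ee_pos"].round(4),"bay",tobay(s["ee_pos"]).round(4),"zhead-bay %.1f"%(np.degrees(np.arctan2(Rm[1,2],Rm[0,2]))-np.degrees(YAW)),"F",s["force"].round(1),"gap",round(s["finger_gap"],4));return s,Rm
E
python3 - <<'E'
from h import *
rail({n:cloud(n,np.load(n+"0d.npy")) for n in("scene","side")})
for k,w in dict(post=[.529,.2215],small=[.470,.2525]).items(): print(k,tobay(w))
E
```

```text
scene 505 len 0.196 wid 0.021 theta -6.9 c [-0.1338 -0.1058] left [-0.1457 -0.0065] right [-0.1218 -0.2051]
side 280 len 0.199 wid 0.021 theta -6.9 c [-0.1334 -0.1047] left [-0.1455 -0.0054] right [-0.1213 -0.2039]
post [[-0.07120293  0.03061378]]
small [[-0.11375917  0.08190672]]
```

>>> jog_arm(plan=[{"dx":-4,"dz":2.5,"grip":1},{"dx":-8,"dz":5,"grip":1},{"dx":-12,"dz":7.5,"grip":1},{"dx":-16,"dz":10,"grip":1},{"dx":-20,"dz":12.5,"grip":1},{"dx":-24,"dz":15,"grip":1},{"dx":-27,"dz":17.5,"grip":1}])

```text
invalid input
```

>>> jog_arm(plan=[{"dx":-4,"dy":0,"dz":2.5,"ax":0,"ay":0,"az":0,"grip":1},{"dx":-8,"dy":0,"dz":5,"ax":0,"ay":0,"az":0,"grip":1},{"dx":-12,"dy":0,"dz":7.5,"ax":0,"ay":0,"az":0,"grip":1},{"dx":-16,"dy":0,"dz":10,"ax":0,"ay":0,"az":0,"grip":1},{"dx":-20,"dy":0,"dz":12.5,"ax":0,"ay":0,"az":0,"grip":1},{"dx":-24,"dy":0,"dz":15,"ax":0,"ay":0,"az":0,"grip":1},{"dx":-27,"dy":0,"dz":17.5,"ax":0,"ay":0,"az":0,"grip":1}])

```text
t: 0.8
ee_pos: [0.3041, -0.2837, 0.2053]
ee_rot: [-1.367, 0.922, -0.92]
force: [0.3, 0.1, 0.2]
finger_gap: 0.0413
```

>>> jog_arm(plan=[{"dx":-4,"dy":0,"dz":3.5,"ax":0,"ay":0,"az":0,"grip":1},{"dx":-8,"dy":0,"dz":7,"ax":0,"ay":0,"az":0,"grip":1},{"dx":-12,"dy":0,"dz":10.5,"ax":0,"ay":0,"az":0,"grip":1},{"dx":-16,"dy":0,"dz":14,"ax":0,"ay":0,"az":0,"grip":1},{"dx":-20,"dy":0,"dz":17.5,"ax":0,"ay":0,"az":0,"grip":1},{"dx":-24,"dy":0,"dz":21,"ax":0,"ay":0,"az":0,"grip":1},{"dx":-28,"dy":0,"dz":25,"ax":0,"ay":0,"az":0,"grip":1},{"dx":-32,"dy":0,"dz":28.5,"ax":0,"ay":0,"az":0,"grip":1}])

```text
t: 1.6
ee_pos: [0.4395, 0.0921, 0.2055]
ee_rot: [-1.367, 0.921, -0.921]
force: [1.0, -0.8, -0.2]
finger_gap: 0.0005
```

Run:
```python
from h import *
s,Rm=st()
D=np.r_[bay2world(-.176,-.022),.013]-s["ee_pos"];print((Rm.T@D*100).round(2))
```

```text
t 1.60 w [0.4395 0.0921 0.2055] bay [[-0.2036 -0.0544]] zhead-bay -0.5 F [ 1.  -0.8 -0.2] gap 0.0005
[-3.27 19.25  2.72]
```

>>> jog_arm(plan=[{"dx":-3,"dy":3,"dz":2,"ax":0,"ay":0,"az":0,"grip":1},{"dx":-3,"dy":7,"dz":2.5,"ax":0,"ay":0,"az":0,"grip":1},{"dx":-3,"dy":11,"dz":2.5,"ax":0,"ay":0,"az":0,"grip":1},{"dx":-3,"dy":15,"dz":2.5,"ax":0,"ay":0,"az":0,"grip":1},{"dx":-3,"dy":18,"dz":2.5,"ax":0,"ay":0,"az":0,"grip":1},{"dx":-3,"dy":19,"dz":2.5,"ax":0,"ay":0,"az":0,"grip":1},{"dx":-3,"dy":19,"dz":2.5,"ax":0,"ay":0,"az":0,"grip":1}])

```text
t: 2.3
ee_pos: [0.4501, 0.1271, 0.0145]
ee_rot: [-1.37, 0.923, -0.92]
force: [0.1, 0.5, 0.5]
finger_gap: 0.0008
```

Run:
```python
from h import *
st();c=cam2(save="a1");rail({n:v[2] for n,v in c.items()})
im=c["scene"][0][140:320,220:440];cv2.imwrite("pics/a1c.png",cv2.resize(im,None,fx=3.3,fy=3.3)[:,:,::-1])
```

```text
t 2.30 w [0.4501 0.1271 0.0145] bay [[-0.1803 -0.0262]] zhead-bay -0.5 F [0.1 0.5 0.5] gap 0.0008
scene 183 len 0.069 wid 0.030 theta -53.9 c [-0.1549 -0.0247] left [-0.2357  0.0342] right [-0.074  -0.0836]
side 310 len 0.197 wid 0.025 theta -9.4 c [-0.1331 -0.1046] left [-0.1494 -0.006 ] right [-0.1168 -0.2033]
```

View pics/a1c.png

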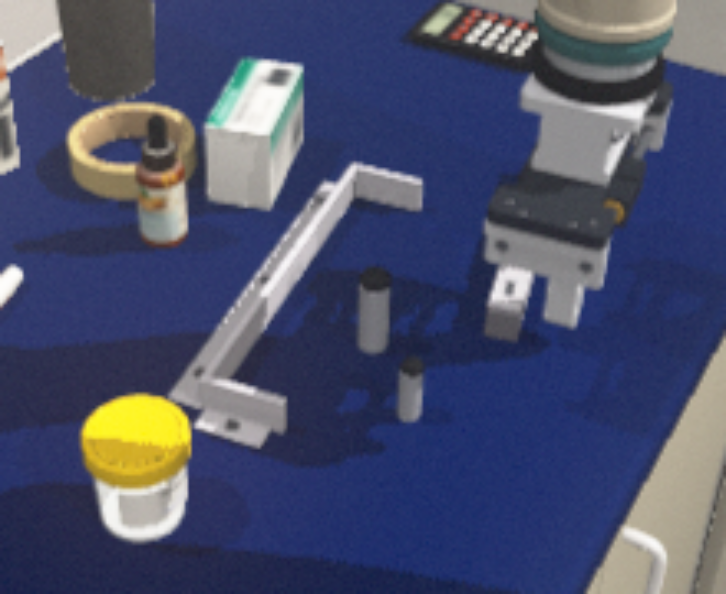

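>>> jog_arm(plan=[{"dx":0,"dy":0,"dz":1,"ax":0,"ay":0,"az":0,"grip":1},{"dx":0,"dy":0,"dz":1.8,"ax":0,"ay":0,"az":0,"grip":1},{"dx":0,"dy":0,"dz":2.6,"ax":0,"ay":0,"az":0,"grip":1},{"dx":0,"dy":0,"dz":3.4,"ax":0,"ay":0,"az":0,"grip":1},{"dx":0,"dy":0,"dz":4.2,"ax":0,"ay":0,"az":0,"grip":1},{"dx":0,"dy":0,"dz":5,"ax":0,"ay":0,"az":0,"grip":1},{"dx":0,"dy":0,"dz":5.8,"ax":0,"ay":0,"az":0,"grip":1},{"dx":0,"dy":0,"dz":6.5,"ax":0,"ay":0,"az":0,"grip":1}])

```text
t: 3.2
ee_pos: [0.5119, 0.152, 0.0155]
ee_rot: [-1.367, 0.921, -0.921]
force: [-1.5, -1.1, 0.5]
finger_gap: 0.0005
```

```bash
cat >> h.py <<'E'
def look(tag,box=None):
    st();c=cam2(save=tag);r=rail({n:v[2] for n,v in c.items()},box)
    a=c["scene"][0][130:310,220:430];b=c["side"][0][150:290,240:400]
    a=cv2.resize(a,(525,450));b=cv2.resize(b,(275*1,240))
    o=np.zeros((450,800,3),np.uint8);o[:,:525]=a;o[:240,525:]=b
    # top-down plot bay frame
    t=np.zeros((210,275,3),np.uint8)
    for n,v in c.items():
        W=v[2].reshape(-1,3);q=tobay(W);col=v[0].reshape(-1,3);m=(W[:,2]>.006)&(W[:,2]<.08)
        k=(137-q[:,1]*700).astype(int);rr=(20-q[:,0]*700).astype(int);m&=(k>=0)&(k<275)&(rr>=0)&(rr<210)
        t[rr[m],k[m]]=col[m]
    o[240:,525:]=t
    cv2.imwrite(f"pics/{tag}.png",o[:,:,::-1]);return r
E
python3 - <<'E'
from h import *
look("a2")
E
```

```text
t 3.20 w [0.5119 0.152  0.0155] bay [[-0.1137 -0.027 ]] zhead-bay -0.6 F [-1.5 -1.1  0.5] gap 0.0005
scene 358 len 0.197 wid 0.021 theta 15.4 c [-0.1134 -0.1067] left [-0.0868 -0.0103] right [-0.14   -0.2031]
side 119 len 0.086 wid 0.024 theta 5.7 c [-0.0957 -0.0526] left [-0.0858  0.0469] right [-0.1056 -0.1521]
```

View pics/a2.png

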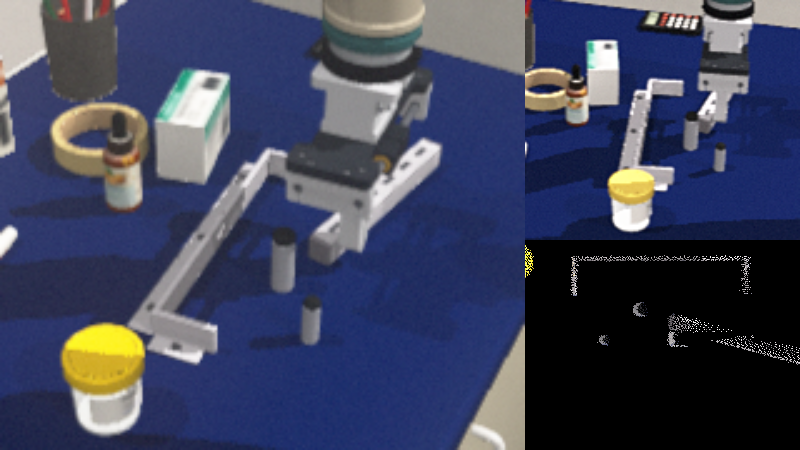

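>>> jog_arm(plan=[{"dx":0,"dy":0,"dz":0.7,"ax":0,"ay":0,"az":0,"grip":1},{"dx":0,"dy":0,"dz":1.4,"ax":0,"ay":0,"az":0,"grip":1},{"dx":0,"dy":0,"dz":2.1,"ax":0,"ay":0,"az":0,"grip":1},{"dx":0,"dy":0,"dz":2.7,"ax":0,"ay":0,"az":0,"grip":1},{"dx":0,"dy":0,"dz":2.7,"ax":0,"ay":0,"az":0,"grip":1}])

```text
t: 3.8
ee_pos: [0.5377, 0.1626, 0.0156]
ee_rot: [-1.365, 0.92, -0.922]
force: [-0.2, -0.3, 0.6]
finger_gap: 0.0004
```

Run:
```python
from h import *
look("a3")
```

```text
t 3.80 w [0.5377 0.1626 0.0156] bay [[-0.0858 -0.0271]] zhead-bay -0.6 F [-0.2 -0.3  0.6] gap 0.0004
scene 401 len 0.190 wid 0.024 theta 25.2 c [-0.1028 -0.1072] left [-0.0602 -0.0167] right [-0.1454 -0.1976]
side 123 len 0.180 wid 0.021 theta 27.1 c [-0.1061 -0.1141] left [-0.0605 -0.0251] right [-0.1517 -0.2031]
```

View pics/a3.png

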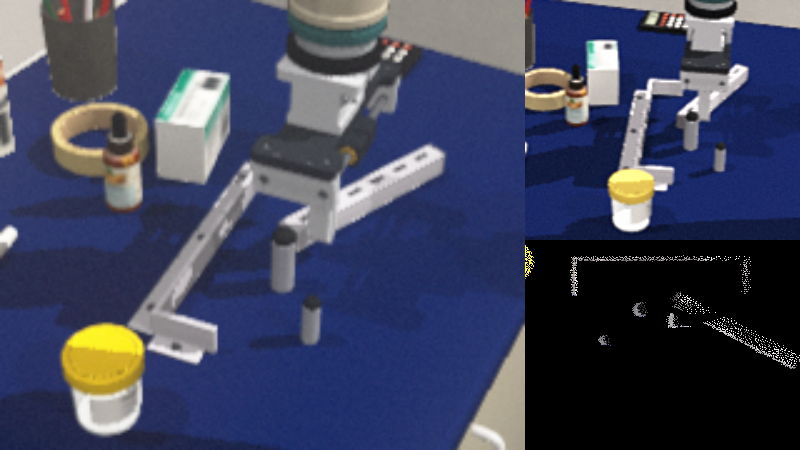

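>>> jog_arm(plan=[{"dx":0,"dy":0,"dz":-2.5,"ax":0,"ay":0,"az":0,"grip":1},{"dx":0,"dy":-4,"dz":-4,"ax":0,"ay":-8,"az":0,"grip":1},{"dx":3,"dy":-6,"dz":-6,"ax":0,"ay":-16,"az":0,"grip":1},{"dx":6.5,"dy":-6,"dz":-7.3,"ax":0,"ay":-24,"az":0,"grip":1},{"dx":10,"dy":-6,"dz":-7.3,"ax":0,"ay":-32,"az":0,"grip":1},{"dx":13.5,"dy":-6,"dz":-7.3,"ax":0,"ay":-40,"az":0,"grip":1},{"dx":17,"dy":-6,"dz":-7.3,"ax":0,"ay":-48,"az":0,"grip":1},{"dx":19.7,"dy":-6,"dz":-7.3,"ax":0,"ay":-56,"az":0,"grip":1}])

```text
t: 4.7
ee_pos: [0.5432, -0.0507, 0.0756]
ee_rot: [-1.566, 0.16, -0.162]
force: [0.1, 0.2, -1.8]
finger_gap: 0.0005
```

Run:
```python
from h import *
look("a4")
```

```text
t 4.70 w [ 0.5432 -0.0507  0.0756] bay [[-0.1627 -0.2262]] zhead-bay 55.7 F [ 0.1  0.2 -1.8] gap 0.0005
scene 482 len 0.191 wid 0.023 theta 26.2 c [-0.1025 -0.109 ] left [-0.0584 -0.0193] right [-0.1466 -0.1988]
side 246 len 0.173 wid 0.022 theta 27.6 c [-0.1057 -0.1131] left [-0.0593 -0.0245] right [-0.1521 -0.2017]
```

View pics/a4.png

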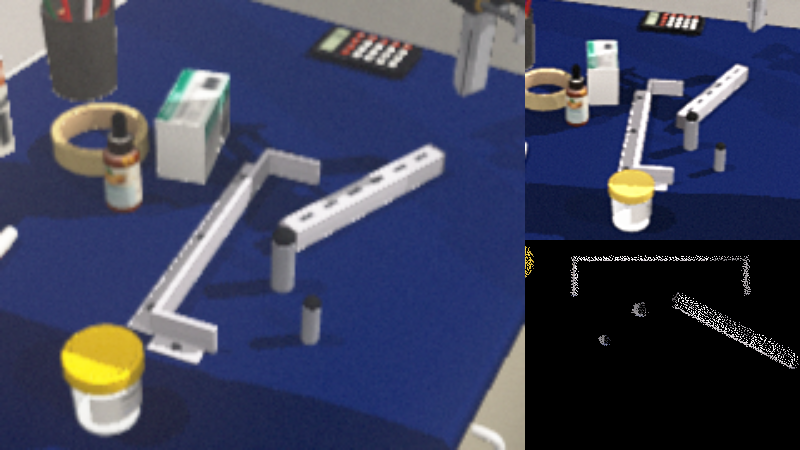

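>>> jog_arm(plan=[{"dx":0,"dy":2,"dz":0,"ax":0,"ay":-8,"az":0,"grip":1},{"dx":0,"dy":4,"dz":0,"ax":0,"ay":-8,"az":0,"grip":1},{"dx":0,"dy":5.8,"dz":0,"ax":0,"ay":-8,"az":0,"grip":1},{"dx":0,"dy":6,"dz":0,"ax":0,"ay":-8,"az":0,"grip":1},{"dx":0,"dy":6,"dz":0,"ax":0,"ay":-8,"az":0,"grip":1}])

```text
t: 5.3
ee_pos: [0.5421, -0.0469, 0.0155]
ee_rot: [-1.57, 0.055, -0.053]
force: [0.2, -0.1, -0.3]
finger_gap: 0.0004
```

Run:
```python
from h import *
s,Rm=st()
p=tobay(s["ee_pos"])[0]; th=np.radians(26.3); d=np.array([np.sin(th),np.cos(th)]);n=np.array([d[1],-d[0]])
r=np.array([-.146,-.197]);print("along",(p-r)@d,"perp",(p-r)@n)
```

```text
t 5.30 w [ 0.5421 -0.0469  0.0155] bay [[-0.1622 -0.2222]] zhead-bay 63.5 F [ 0.2 -0.1 -0.3] gap 0.0004
along -0.029814774538717538 perp -0.003376591525650008
```

>>> jog_arm(plan=[{"dx":0.3,"dy":0,"dz":0.8,"ax":0,"ay":0,"az":0,"grip":1},{"dx":0.3,"dy":0,"dz":1.7,"ax":0,"ay":0,"az":0,"grip":1},{"dx":0.3,"dy":0,"dz":2.4,"ax":0,"ay":0,"az":0,"grip":1},{"dx":0.3,"dy":0,"dz":3.2,"ax":0,"ay":0,"az":0,"grip":1},{"dx":0.3,"dy":0,"dz":4,"ax":0,"ay":0,"az":0,"grip":1},{"dx":0.3,"dy":0,"dz":4.8,"ax":0,"ay":0,"az":0,"grip":1},{"dx":0.3,"dy":0,"dz":5.6,"ax":0,"ay":0,"az":0,"grip":1},{"dx":0.3,"dy":0,"dz":6.4,"ax":0,"ay":0,"az":0,"grip":1}])

```text
t: 6.1
ee_pos: [0.55, 0.0161, 0.0155]
ee_rot: [-1.57, 0.054, -0.054]
force: [-0.2, -2.2, 1.8]
finger_gap: 0.0003
```

Run:
```python
from h import *
look("a5",(-.3,-.005,-.25,.11))
```

```text
t 6.10 w [0.55   0.0161 0.0155] bay [[-0.1308 -0.1671]] zhead-bay 63.4 F [-0.2 -2.2  1.8] gap 0.0003
scene 521 len 0.206 wid 0.022 theta 27.2 c [-0.086  -0.0708] left [-0.0403  0.0182] right [-0.1318 -0.1597]
side 308 len 0.212 wid 0.023 theta 27.4 c [-0.0865 -0.0695] left [-0.0404  0.0193] right [-0.1325 -0.1582]
```

View pics/a5.png

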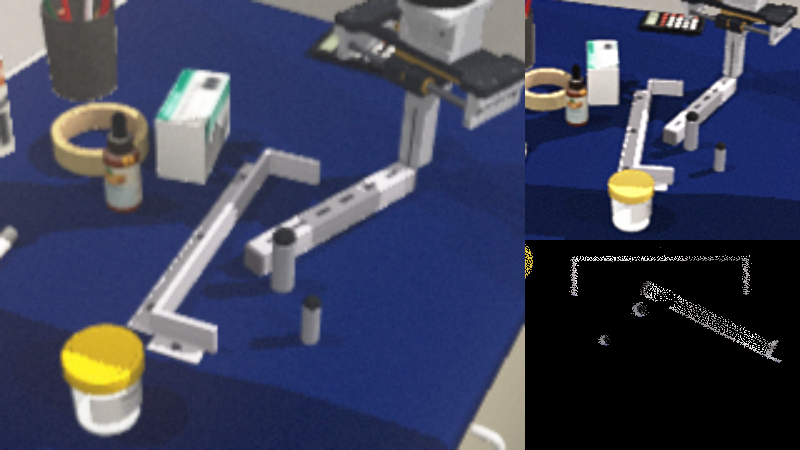

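>>> jog_arm(plan=[{"dx":0,"dy":0,"dz":0.7,"ax":0,"ay":-0.5,"az":0,"grip":1},{"dx":0,"dy":0,"dz":1.4,"ax":0,"ay":-1.5,"az":0,"grip":1},{"dx":0,"dy":0,"dz":2.1,"ax":0,"ay":-2.5,"az":0,"grip":1},{"dx":-0.1,"dy":0,"dz":2.8,"ax":0,"ay":-3.5,"az":0,"grip":1},{"dx":-0.1,"dy":0,"dz":3.5,"ax":0,"ay":-4.5,"az":0,"grip":1},{"dx":-0.2,"dy":0,"dz":4,"ax":0,"ay":-5,"az":0,"grip":1},{"dx":-0.2,"dy":0,"dz":4,"ax":0,"ay":-5,"az":0,"grip":1}])

```text
t: 6.9
ee_pos: [0.5507, 0.0572, 0.0156]
ee_rot: [-1.57, -0.016, 0.016]
force: [-0.6, -0.3, 0.4]
finger_gap: 0.0008
```

Run:
```python
from h import *
look("a6",(-.3,-.005,-.25,.11))
```

```text
t 6.90 w [0.5507 0.0572 0.0156] bay [[-0.1143 -0.1294]] zhead-bay 68.6 F [-0.6 -0.3  0.4] gap 0.0008
scene 579 len 0.203 wid 0.024 theta 24.5 c [-0.0704 -0.0295] left [-0.029   0.0615] right [-0.1118 -0.1205]
side 333 len 0.206 wid 0.023 theta 25.4 c [-0.0706 -0.0292] left [-0.0278  0.0612] right [-0.1135 -0.1195]
```

View pics/a6.png

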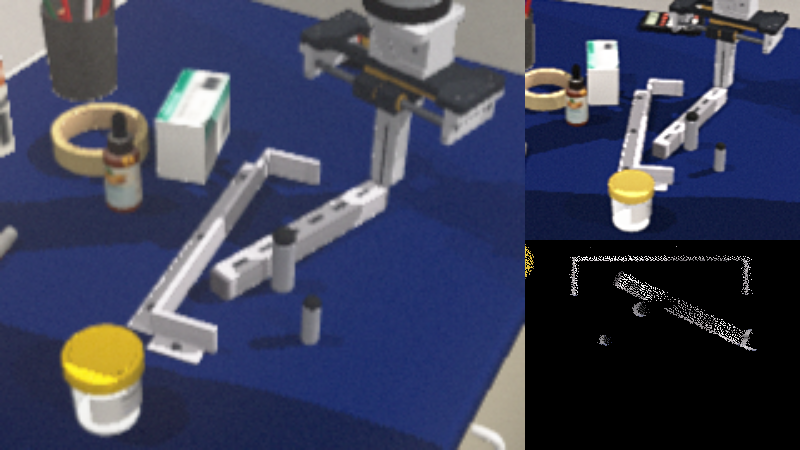

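>>> jog_arm(plan=[{"dx":0,"dy":0,"dz":0.6,"ax":0,"ay":-0.5,"az":0,"grip":1},{"dx":0,"dy":0,"dz":1.2,"ax":0,"ay":-1.5,"az":0,"grip":1},{"dx":0,"dy":0,"dz":1.8,"ax":0,"ay":-2.5,"az":0,"grip":1},{"dx":0,"dy":0,"dz":2.2,"ax":0,"ay":-3,"az":0,"grip":1},{"dx":0,"dy":0,"dz":2.2,"ax":0,"ay":-3,"az":0,"grip":1}])

```text
t: 7.5
ee_pos: [0.5503, 0.079, 0.0155]
ee_rot: [-1.569, -0.057, 0.057]
force: [-0.8, -0.4, 0.2]
finger_gap: 0.0006
```

Run:
```python
from h import *
look("a7",(-.3,-.005,-.25,.12))
```

```text
t 7.50 w [0.5503 0.079  0.0155] bay [[-0.1063 -0.1091]] zhead-bay 71.5 F [-0.8 -0.4  0.2] gap 0.0006
scene 604 len 0.207 wid 0.023 theta 26.2 c [-0.0641 -0.0098] left [-0.0199  0.0799] right [-0.1082 -0.0995]
side 348 len 0.208 wid 0.025 theta 24.3 c [-0.0639 -0.0094] left [-0.0228  0.0818] right [-0.1051 -0.1006]
```

View pics/a7.png

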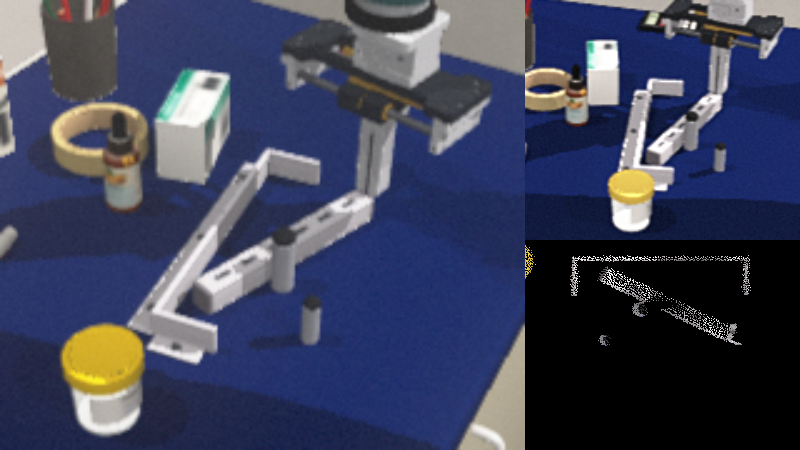

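>>> jog_arm(plan=[{"dx":0,"dy":0,"dz":-2.5,"ax":0,"ay":0,"az":0,"grip":1},{"dx":0,"dy":-4,"dz":-3,"ax":0,"ay":8,"az":0,"grip":1},{"dx":-1.5,"dy":-6,"dz":-2,"ax":0,"ay":16,"az":0,"grip":1},{"dx":-3,"dy":-6,"dz":0,"ax":0,"ay":24,"az":0,"grip":1},{"dx":-4.6,"dy":-6,"dz":1.5,"ax":0,"ay":32,"az":0,"grip":1},{"dx":-4.6,"dy":-6,"dz":1.5,"ax":0,"ay":40,"az":0,"grip":1},{"dx":-4.6,"dy":-6,"dz":1.5,"ax":0,"ay":48,"az":0,"grip":1},{"dx":-4.6,"dy":-6,"dz":1.5,"ax":0,"ay":56,"az":0,"grip":1}])

```text
t: 8.4
ee_pos: [0.5035, 0.0897, 0.0758]
ee_rot: [-1.45, 0.711, -0.712]
force: [0.3, 0.8, 0.5]
finger_gap: 0.0001
```

>>> jog_arm(plan=[{"dx":0,"dy":0,"dz":0,"ax":0,"ay":8,"az":0,"grip":1},{"dx":0,"dy":0,"dz":0,"ax":0,"ay":15.5,"az":0,"grip":1},{"dx":0,"dy":0,"dz":0,"ax":0,"ay":15.5,"az":0,"grip":1}])

```text
t: 8.7
ee_pos: [0.5036, 0.0895, 0.0756]
ee_rot: [-1.37, 0.914, -0.915]
force: [-1.4, 0.7, -0.4]
finger_gap: 0.0001
```

Run:
```python
from h import *
look("a8",(-.3,-.005,-.25,.12))
```

```text
t 8.70 w [0.5036 0.0895 0.0756] bay [[-0.1454 -0.0814]] zhead-bay -0.1 F [-1.4  0.7 -0.4] gap 0.0001
scene 576 len 0.196 wid 0.024 theta 24.2 c [-0.0617 -0.0052] left [-0.0206  0.086 ] right [-0.1027 -0.0964]
side 311 len 0.197 wid 0.024 theta 24.4 c [-0.0621 -0.0047] left [-0.0208  0.0864] right [-0.1034 -0.0958]
```

View pics/a8.png

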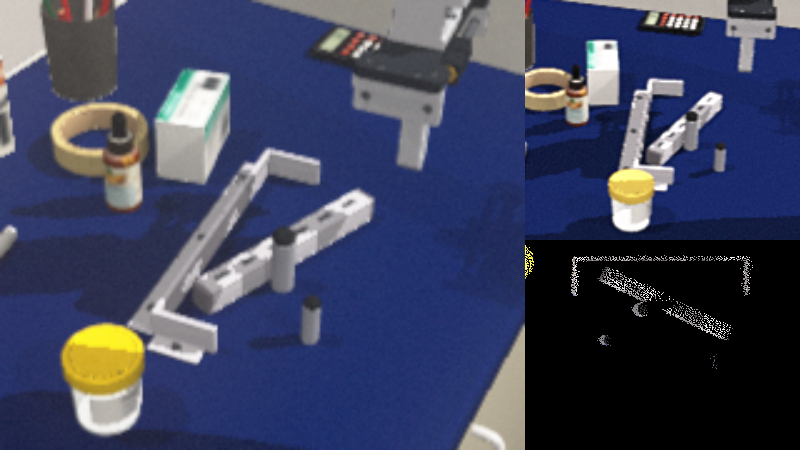

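>>> jog_arm(plan=[{"dx":0,"dy":3,"dz":0,"ax":0,"ay":0,"az":0,"grip":1},{"dx":0,"dy":5.5,"dz":0,"ax":0,"ay":0,"az":0,"grip":1},{"dx":0,"dy":6,"dz":0,"ax":0,"ay":0,"az":0,"grip":1},{"dx":0,"dy":6,"dz":1.5,"ax":0,"ay":0,"az":0,"grip":1},{"dx":0,"dy":6,"dz":2.5,"ax":0,"ay":0,"az":0,"grip":1},{"dx":0,"dy":6,"dz":3.5,"ax":0,"ay":0,"az":0,"grip":1},{"dx":0,"dy":6,"dz":4.5,"ax":0,"ay":0,"az":0,"grip":1},{"dx":0,"dy":6,"dz":5.5,"ax":0,"ay":0,"az":0,"grip":1}])

```text
t: 9.6
ee_pos: [0.5549, 0.1105, 0.0159]
ee_rot: [-1.37, 0.914, -0.915]
force: [-0.5, -0.9, -0.6]
finger_gap: 0.0002
```

Run:
```python
from h import *
look("a9",(-.3,-.005,-.25,.12))
```

```text
t 9.60 w [0.5549 0.1105 0.0159] bay [[-0.0899 -0.0819]] zhead-bay -0.0 F [-0.5 -0.9 -0.6] gap 0.0002
scene 593 len 0.192 wid 0.022 theta 12.4 c [-0.0493 -0.0014] left [-0.0278  0.0963] right [-0.0707 -0.0991]
side 371 len 0.195 wid 0.021 theta 12.1 c [-0.0491 -0.002 ] left [-0.0282  0.0958] right [-0.07   -0.0998]
```

View pics/a9.png

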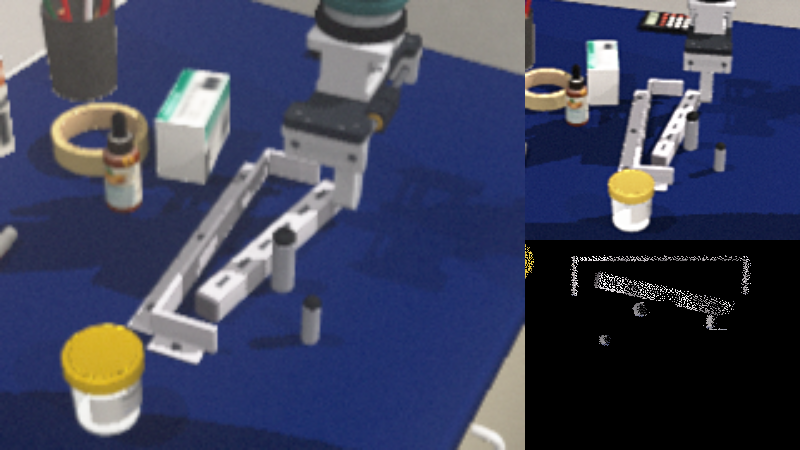

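>>> jog_arm(plan=[{"dx":0,"dy":0,"dz":0.8,"ax":0,"ay":0,"az":0,"grip":1},{"dx":0,"dy":0,"dz":1.6,"ax":0,"ay":0,"az":0,"grip":1},{"dx":0,"dy":0,"dz":2.4,"ax":0,"ay":0,"az":0,"grip":1},{"dx":0,"dy":0,"dz":3.2,"ax":0,"ay":0,"az":0,"grip":1},{"dx":0,"dy":0,"dz":4,"ax":0,"ay":0,"az":0,"grip":1},{"dx":0,"dy":0,"dz":4.7,"ax":0,"ay":0,"az":0,"grip":1},{"dx":0,"dy":0,"dz":5.3,"ax":0,"ay":0,"az":0,"grip":1}])

```text
t: 10.4
ee_pos: [0.6037, 0.1311, 0.0155]
ee_rot: [-1.37, 0.915, -0.914]
force: [-0.3, -0.4, -0.8]
finger_gap: 0.0003
```

Run:
```python
from h import *
look("a10",(-.3,-.002,-.25,.12))
```

```text
t 10.40 w [0.6037 0.1311 0.0155] bay [[-0.037  -0.0815]] zhead-bay -0.0 F [-0.3 -0.4 -0.8] gap 0.0003
scene 641 len 0.195 wid 0.022 theta -9.6 c [-0.0287  0.0035] left [-0.0453  0.1021] right [-0.0121 -0.0951]
side 383 len 0.196 wid 0.023 theta -10.9 c [-0.0277  0.0026] left [-0.0466  0.1008] right [-0.0089 -0.0956]
```

View pics/a10.png

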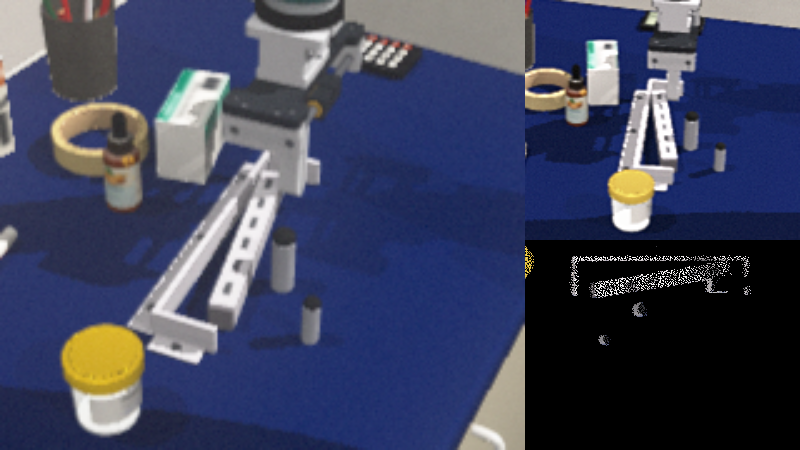

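>>> jog_arm(plan=[{"dx":0,"dy":0,"dz":-2.5,"ax":0,"ay":0,"az":0,"grip":1},{"dx":0,"dy":-4,"dz":-4,"ax":0,"ay":0,"az":0,"grip":1},{"dx":0,"dy":-8,"dz":-4.5,"ax":0,"ay":0,"az":0,"grip":1},{"dx":-4,"dy":-8,"dz":-4.5,"ax":0,"ay":0,"az":0,"grip":1},{"dx":-8,"dy":-8,"dz":-4.5,"ax":0,"ay":0,"az":0,"grip":1},{"dx":-12,"dy":-8,"dz":-4.5,"ax":0,"ay":0,"az":0,"grip":1},{"dx":-16.2,"dy":-8,"dz":-4.5,"ax":0,"ay":0,"az":0,"grip":1},{"dx":-16.2,"dy":-8,"dz":-4.5,"ax":0,"ay":0,"az":0,"grip":1}])

```text
t: 11.3
ee_pos: [0.4961, 0.2713, 0.0959]
ee_rot: [-1.369, 0.909, -0.903]
force: [-0.7, 1.0, -0.1]
finger_gap: 0.0009
```

Run:
```python
from h import *
look("a11",(-.3,-.002,-.25,.12))
```

```text
t 11.30 w [0.4961 0.2713 0.0959] bay [[-0.0825  0.0892]] zhead-bay 0.5 F [-0.7  1.  -0.1] gap 0.0009
scene 413 len 0.134 wid 0.022 theta -12.7 c [-0.0319  0.0329] left [-0.0539  0.1304] right [-0.0098 -0.0647]
side 361 len 0.197 wid 0.025 theta -12.2 c [-0.0274  0.0021] left [-0.0485  0.0999] right [-0.0062 -0.0956]
```

View pics/a11.png

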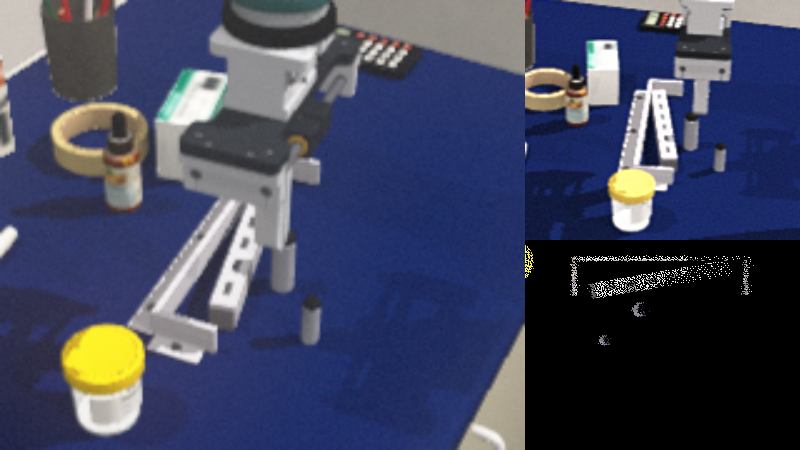

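Run:
```python
from h import *
s,_=st();print(s["qvel"].round(3),s["q"].round(3))
```

```text
t 11.40 w [0.499  0.2643 0.0956] bay [[-0.0824  0.0816]] zhead-bay 0.1 F [0.9 0.1 0.6] gap 0.0006
[0.043 0.    0.036 0.004 0.006 0.003 0.001] [-0.465  0.653 -0.111  1.859  0.114  0.634 -1.819]
```

>>> jog_arm(plan=[{"dx":0,"dy":3,"dz":0,"ax":0,"ay":0,"az":0,"grip":1},{"dx":0,"dy":5,"dz":0,"ax":0,"ay":0,"az":0,"grip":1},{"dx":0,"dy":7,"dz":0,"ax":0,"ay":0,"az":0,"grip":1},{"dx":0,"dy":8,"dz":0,"ax":0,"ay":0,"az":0,"grip":1},{"dx":0,"dy":8,"dz":0,"ax":0,"ay":0,"az":0,"grip":1}])

```text
t: 11.9
ee_pos: [0.4993, 0.2611, 0.0143]
ee_rot: [-1.372, 0.917, -0.916]
force: [-0.7, 0.4, -0.5]
finger_gap: 0.0004
```

>>> jog_arm(plan=[{"dx":0,"dy":0,"dz":1,"ax":0,"ay":0,"az":0,"grip":1},{"dx":0,"dy":0,"dz":1.7,"ax":0,"ay":0,"az":0,"grip":1},{"dx":0,"dy":0,"dz":2.4,"ax":0,"ay":0,"az":0,"grip":1},{"dx":0,"dy":0,"dz":3.1,"ax":0,"ay":0,"az":0,"grip":1},{"dx":0,"dy":0,"dz":3.8,"ax":0,"ay":0,"az":0,"grip":1},{"dx":0,"dy":0,"dz":4.3,"ax":0,"ay":0,"az":0,"grip":1},{"dx":0,"dy":0,"dz":4.6,"ax":0,"ay":0,"az":0,"grip":1}])

```text
t: 12.6
ee_pos: [0.5424, 0.2809, 0.0155]
ee_rot: [-1.37, 0.915, -0.915]
force: [-0.8, -0.5, 1.0]
finger_gap: 0.0006
```

Run:
```python
from h import *
look("a12",(-.3,-.002,-.25,.12))
```

```text
t 12.60 w [0.5424 0.2809 0.0155] bay [[-0.036   0.0803]] zhead-bay -0.1 F [-0.8 -0.5  1. ] gap 0.0006
scene 266 len 0.196 wid 0.026 theta 3.1 c [-0.023  0.001] left [-0.0175  0.1008] right [-0.0285 -0.0989]
side 171 len 0.077 wid 0.028 theta -11.2 c [-0.0158  0.0613] left [-0.0352  0.1594] right [ 0.0035 -0.0368]
```

View pics/a12.png

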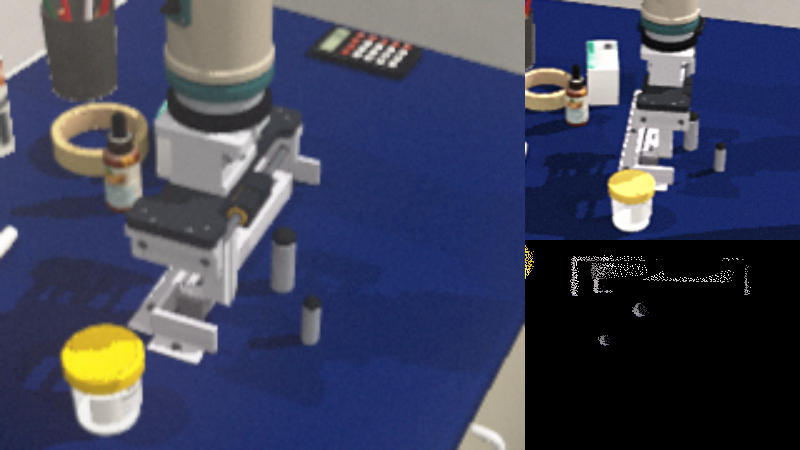

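>>> jog_arm(plan=[{"dx":0,"dy":0,"dz":0.3,"ax":0,"ay":0,"az":0,"grip":1},{"dx":0,"dy":0,"dz":0.5,"ax":0,"ay":0,"az":0,"grip":1},{"dx":0,"dy":0,"dz":0.5,"ax":0,"ay":0,"az":0,"grip":1}])

```text
t: 13.0
ee_pos: [0.5452, 0.282, 0.0152]
ee_rot: [-1.373, 0.916, -0.914]
force: [-3.6, -1.3, 2.9]
finger_gap: 0.0004
```

Run:
```python
from h import *
st()
```

```text
t 13.00 w [0.5452 0.282  0.0152] bay [[-0.033   0.0802]] zhead-bay -0.1 F [-3.6 -1.3  2.9] gap 0.0004
```

>>> jog_arm(plan=[{"dx":0,"dy":0,"dz":-1.5,"ax":0,"ay":0,"az":0,"grip":1},{"dx":0,"dy":0,"dz":-3.5,"ax":0,"ay":0,"az":0,"grip":1},{"dx":0,"dy":-3,"dz":-4,"ax":0,"ay":0,"az":0,"grip":1},{"dx":0,"dy":-7,"dz":-4.5,"ax":0,"ay":0,"az":0,"grip":1},{"dx":2,"dy":-8,"dz":-8,"ax":0,"ay":0,"az":0,"grip":1},{"dx":6,"dy":-8,"dz":-10,"ax":0,"ay":0,"az":0,"grip":1},{"dx":10,"dy":-8,"dz":-11,"ax":0,"ay":0,"az":0,"grip":1},{"dx":12,"dy":-8,"dz":-11,"ax":0,"ay":0,"az":0,"grip":1}])

```text
t: 13.8
ee_pos: [0.4917, 0.1254, 0.096]
ee_rot: [-1.369, 0.916, -0.92]
force: [1.0, -0.7, 0.9]
finger_gap: 0.0009
```

Run:
```python
from h import *
look("a13",(-.06,.003,-.115,.115))
```

```text
t 13.80 w [0.4917 0.1254 0.096 ] bay [[-0.1426 -0.0437]] zhead-bay -0.3 F [ 1.  -0.7  0.9] gap 0.0009
scene 600 len 0.196 wid 0.022 theta 2.9 c [-0.0169  0.0002] left [-0.0118  0.1001] right [-0.0221 -0.0996]
side 341 len 0.194 wid 0.021 theta 3.1 c [-0.0171  0.0015] left [-0.0117  0.1013] right [-0.0226 -0.0984]
```

View pics/a13.png

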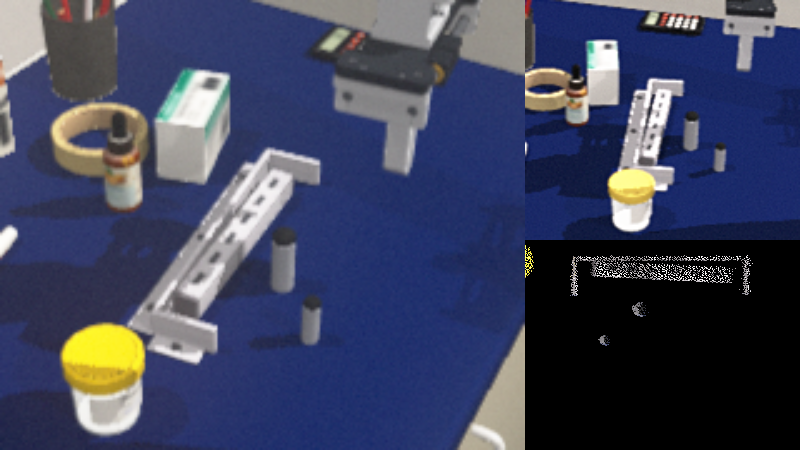

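>>> jog_arm(plan=[{"dx":-0.5,"dy":0,"dz":3,"ax":0,"ay":0,"az":0,"grip":1},{"dx":-0.5,"dy":3,"dz":6,"ax":0,"ay":0,"az":0,"grip":1},{"dx":-0.5,"dy":6,"dz":7,"ax":0,"ay":0,"az":0,"grip":1},{"dx":-0.5,"dy":8,"dz":7,"ax":0,"ay":0,"az":0,"grip":1},{"dx":-0.5,"dy":8,"dz":7,"ax":0,"ay":0,"az":0,"grip":1},{"dx":-0.5,"dy":8,"dz":8,"ax":0,"ay":0,"az":0,"grip":1},{"dx":-0.5,"dy":8,"dz":9,"ax":0,"ay":0,"az":0,"grip":1},{"dx":-0.5,"dy":8,"dz":10,"ax":0,"ay":0,"az":0,"grip":1}])

```text
t: 14.7
ee_pos: [0.5837, 0.1738, 0.0171]
ee_rot: [-1.367, 0.912, -0.916]
force: [-0.0, 0.2, 0.6]
finger_gap: 0.0002
```

Run:
```python
from h import *
st()
```

```text
t 14.70 w [0.5837 0.1738 0.0171] bay [[-0.039  -0.0344]] zhead-bay -0.0 F [-0.   0.2  0.6] gap 0.0002
```

>>> jog_arm(plan=[{"dx":0,"dy":0,"dz":0.3,"ax":0,"ay":0,"az":0,"grip":1},{"dx":0,"dy":0,"dz":0.6,"ax":0,"ay":0,"az":0,"grip":1},{"dx":0,"dy":0,"dz":0.8,"ax":0,"ay":0,"az":0,"grip":1},{"dx":0,"dy":0,"dz":0.9,"ax":0,"ay":0,"az":0,"grip":1},{"dx":0,"dy":0,"dz":0.9,"ax":0,"ay":0,"az":0,"grip":1}])

```text
t: 15.2
ee_pos: [0.5896, 0.1758, 0.0155]
ee_rot: [-1.37, 0.915, -0.915]
force: [-1.1, -1.0, 1.4]
finger_gap: 0.0002
```

Run:
```python
from h import *
look("a14",(-.06,.003,-.115,.115))
```

```text
t 15.20 w [0.5896 0.1758 0.0155] bay [[-0.0328 -0.0349]] zhead-bay -0.1 F [-1.1 -1.   1.4] gap 0.0002
scene 483 len 0.158 wid 0.022 theta -1.0 c [-0.0124  0.0195] left [-0.0142  0.1195] right [-0.0106 -0.0804]
side 337 len 0.194 wid 0.021 theta -0.5 c [-0.0124  0.0016] left [-0.0132  0.1016] right [-0.0116 -0.0984]
```

>>> jog_arm(plan=[{"dx":0,"dy":0,"dz":-1.5,"ax":0,"ay":0,"az":0,"grip":1},{"dx":-2,"dy":0,"dz":-1.5,"ax":0,"ay":0,"az":0,"grip":1},{"dx":-4,"dy":0,"dz":-1.5,"ax":0,"ay":0,"az":0,"grip":1},{"dx":-4,"dy":0,"dz":-0.5,"ax":0,"ay":0,"az":0,"grip":1},{"dx":-4,"dy":0,"dz":0,"ax":0,"ay":0,"az":0,"grip":1},{"dx":-4,"dy":0,"dz":0.2,"ax":0,"ay":0,"az":0,"grip":1},{"dx":-4,"dy":0,"dz":0.4,"ax":0,"ay":0,"az":0,"grip":1},{"dx":-4,"dy":0,"dz":0.4,"ax":0,"ay":0,"az":0,"grip":1}])

```text
t: 16.1
ee_pos: [0.5756, 0.2126, 0.0148]
ee_rot: [-1.375, 0.919, -0.914]
force: [-6.3, -0.2, 3.9]
finger_gap: 0.0006
```

>>> jog_arm(plan=[{"dx":0,"dy":0,"dz":-1,"ax":0,"ay":0,"az":0,"grip":1},{"dx":2,"dy":0,"dz":-2.5,"ax":0,"ay":0,"az":0,"grip":1},{"dx":4,"dy":-3,"dz":-3,"ax":0,"ay":0,"az":0,"grip":1},{"dx":4,"dy":-7,"dz":-4,"ax":0,"ay":0,"az":0,"grip":1},{"dx":4,"dy":-10,"dz":-7,"ax":0,"ay":0,"az":0,"grip":1},{"dx":4,"dy":-13,"dz":-11,"ax":0,"ay":0,"az":0,"grip":1},{"dx":4,"dy":-15,"dz":-13,"ax":0,"ay":0,"az":0,"grip":1},{"dx":4,"dy":-15,"dz":-13,"ax":0,"ay":0,"az":0,"grip":1}])

```text
t: 16.9
ee_pos: [0.4735, 0.1259, 0.1681]
ee_rot: [-1.366, 0.913, -0.92]
force: [0.6, 0.2, -1.0]
finger_gap: 0.0008
```

Run:
```python
from h import *
look("a15",(-.06,.003,-.115,.115))
```

```text
t 16.90 w [0.4735 0.1259 0.1681] bay [[-0.1592 -0.0363]] zhead-bay -0.2 F [ 0.6  0.2 -1. ] gap 0.0008
scene 580 len 0.197 wid 0.021 theta -0.2 c [-0.012  -0.0003] left [-0.0124  0.0997] right [-0.0116 -0.1003]
side 342 len 0.201 wid 0.021 theta 0.1 c [-0.0119 -0.001 ] left [-0.0118  0.099 ] right [-0.012 -0.101]
```

View pics/a15.png

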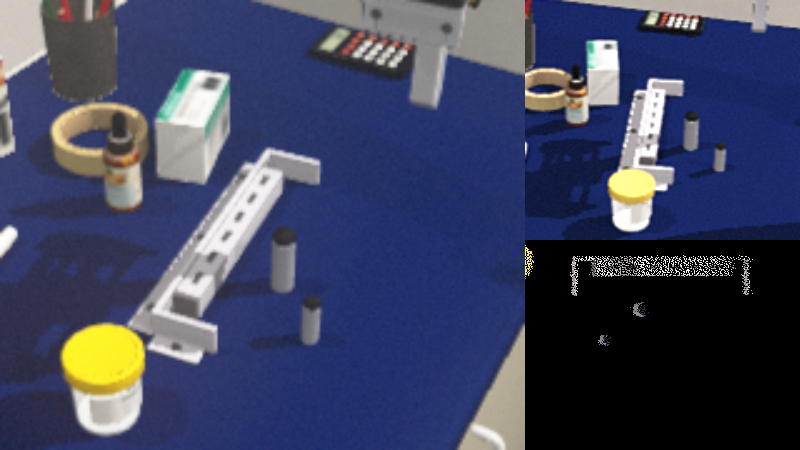

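The picture shows the rail flat along the back wall, from about (190,295) to (268,170) in the crop. The hand is clear at (430,90), and the bottle, cup and carton are where they were.

```bash
python3 -c "
from h import *
print(robot.finish_job())"
```

```text
the job is handed in; nothing more can be done
None
```

The rail is in the bay, flat against the back wall, and I have handed the job in at about 17 s. I used only the shut fingertips and never gripped or lifted the rail.

**What I did:**
1. I turned the left end in past the right side of the post.
2. I pushed on the right end cap to slide the left end in behind the post.
3. I swung the right end in, then squared up the left end, right end and middle against the back wall.
4. I moved the hand clear.

**Last checks, in the bay frame, from both cameras:**

| Check | Result | Limit |
|---|---|---|
| Rail ends, x | -0.0116 to -0.0124 m (contact is -0.011) | above -0.018 m |
| Rail ends, y | about +0.099 and -0.101 m | within ±0.123 m |
| Rail angle to the wall | within 0.2° | not judged directly |
| Hand | about 17 cm up, no contact force | touching nothing |

- **Left end behind the post:** midway, the left end was at about (-0.028, 0.062) m and the right end at (-0.112, -0.120) m. With the post at about (-0.071, 0.031) m, that meets the intermediate condition.
- **Bystanders:** the bottle, cup and carton looked unmoved in the last pictures. I did not measure their positions.
- **Disagreements:** some mid-push rail readings from one camera were wrong because the hand or the post hid part of the rail. I used the clearer view, and both cameras agreed in the final look.

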